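# Lever open the stone case and hold up its sorting tray

### The arm

A 6-joint arm with a two-finger parallel gripper is mounted at the origin on a cart in front of the work surface, level with it; the furniture and walls round the work are solid. World frame = base frame: x ahead of the robot, y to its left, z up, the work surface at z = 0. Lengths are in m, angles in rad, forces in N, time in s.
With the tool pointing down it reaches from about 0.25 to 0.775 m from the base axis. Payload 8.9 kg.
Tool frame: the origin (TCP) lies at the very end of the fingers, on their centre line; the grasp point (between the pads) lies 19 mm behind it; y points along the fingers, x is the direction in which the jaws open and shut, and the axes are right-handed (so a half turn about y gives the same grasp; the last joint's range is limited). The gripper opens to 85 mm and grips with 20 to 120 N. Pads are 22 mm wide; open, the fingers measure 114 mm over their backs; the gripper's body (76 mm by 85 mm) begins 54 mm behind the grasp point. The pads swing forward as they close: fully open they stand 13 mm farther back than shut.
Start: joints at [-1.26, 0.291, -0.153, 1.127, 0, 1.431], TCP at [0.228, -0.473, 0.231] pointing down, gripper open.
Joint ranges: [-2.52, 2.52], [-0.91, 1.74], [-1.3, 1.37], [-1.96, 2.02], [-1.52, 1.47], [-3.14, 3.14]. Speed limits (rad/s): [2.22, 2.22, 2.79, 3.14, 3.14, 3.14].

### API

Orientations are given as a unit quaternion [x, y, z, w].
In Python, from plant import * gives the robot as it stands.
- The arm moves only by the tool play_rows, never from a script. Its argument "motion" is a list of rows, each a list of 3 entries, a list of its own where there are three numbers: the shift along the world's x, y, z in cm, then the turn about the world's z in rad, then the opening, from 0 (shut) to 1 (fully open). A call has 1 to 8 rows; each row shifts and turns the commanded pose from where the row before left it; what a row does not reach is not made up. A row lasts 1/12 s, in which the tool goes at most 41.7 mm and 7.16 degrees, less where a joint would pass 70% of its speed; a pose out of reach is approached as far as the arm can. A call with a gripper value outside its range is refused whole. The fingers move at their own pace and stop on an object; the grip force is fixed at half the most. Time passes only in rows, so rows that do not move let the fingers close. It gives the time, the measured TCP pose, the force and the opening at its end, in the units of the state.
- get_obs(): the state, without advancing time (a new reading comes with each control period).
- grab_frame(name): name is "scene" or "top"; returns a dict with "color" (480x640x3 uint8, red, green, blue), "intrinsics" (3x3 intrinsics, pixels), "T" (4x4, takes a point from camera to world coordinates). Camera axes: x right, y down, z forward; pixel columns grow to the right and rows downward; lengths in m; the calibration is good to about 2 mm. A picture is of the moment at which its call begins. There is no depth.
- close_job(): hands the job in, once; it reports no verdict.
The state is a dict: "time": time; "joints": joint angles; "joint_vel": joint speeds; "joint_efforts": joint torques, N m; "ee_pos": TCP position; "eef_rot": TCP orientation; "ft_force": force on the tool from outside, world axes, zero at the start; "ft_torque": the same for the moment, N m; "opening": finger opening in m.
Only numpy, scipy, OpenCV 4.12 (cv2) and the standard library are available. Lean on these libraries where they do the work, as an engineer would, in place of code of your own. Each camera call takes 0.05 s, during which the arm holds its last target.

### The job

I want to look over the finished stones in the closed wooden case. Pick up the opening knife, put its blade in the slot under the front edge of the lid and lever the lid up, right back until it stands open by itself; then lay the knife flat on the bench, without pushing the other things about. Take the sorting tray by its bar handle, lift it straight up with all its stones in their compartments, and finish while still holding it there: level and still, a hand's breadth above the case.

Things in the scene. Friction and masses are not known exactly. Their poses are not given: they have to be found in the camera images.
- case: wooden stone case, fixed to the bench: 154 mm deep (x), 206 wide (y), rim at z = 55 mm, 62 high with the lid. Origin at the centre of its underside; x points to the back, where the hinge is; the front with the brass-edged slot faces -x. Walls 7 mm, inner floor at z = 6 mm. Lid and walls are flush all round, so the lid can only be caught through the slot
- case_slot (a point): middle of the slot's mouth in the outer front face of the case, 77 mm in front of the case's origin, z = 50.5 mm. Slot 52 mm wide, 9 high: below it the sill (z = 46 mm, brass plate), above it the lid's underside (z = 55 mm). It goes through the 7 mm wall; 37 mm behind the outer face the tray's handle bar begins (its top at z = 50 mm)
- lid (a joint): lid of the case, a 154 x 206 x 7 mm wooden board, 85 g, hinged at the back: 0 is closed, 1.57 upright, 1.75 fully open against its stop. The hinge is stiff: the lid stays at whatever angle it is left, and needs about 1.1 N upward at its front edge to open
- lid_hinge (a point): middle of the lid's hinge line, at the case's back top edge (77 mm behind the case's origin, z = 55 mm); the hinge line runs along the case's y. The underside of the lid lies in a plane through this line, and the front edge is 154 mm from it
- knife_grip (a point): grip point of the opening knife (palette-knife type, 60 g), near its balance, half-way up its dark wooden handle. x points to the blade's tip, z up as it lies, 8.5 mm above the bench. Handle 15 mm wide (y), 17 high, from 73 mm behind to 5 mm ahead of this point; brass ferrule 12.5 mm wide to 26 mm ahead; then the flat steel blade, 16 mm wide, 2.4 thick, level with this point
- knife_tip (a point): tip of the blade, 102 mm ahead of knife_grip, on its mid-plane; same axes
- knife: the whole knife; origin on its mid-line at the foot of the ferrule, 20 mm ahead of knife_grip and level with the underside of the handle
- tray: light-wood sorting tray, 134 (x) x 186 (y) mm, about 160 g, loose in the case with 3 mm play, on its inner floor; origin at the centre of its underside, axes as the case's. Base 5 mm thick, rim 15 mm high; a middle lane 88 mm wide under the handle, and on either side (y) two compartments of about 61 x 41 mm, fenced 13 mm high, each with one stone
- tray_handle (a point): centre of the tray's bar handle, 36 mm above the tray's underside and over its centre. The bar runs along the tray's x, 80 mm long, 11 mm wide (y), 16 mm high, on a post near each end; the tray's floor is 31 mm below this point
- stone_green_c (a point): centre of an oval green cabochon, 22 x 30 x 8 mm, in the tray's left (+y) back compartment
- stone_red_c (a point): centre of a round red cabochon, 23 x 23 x 8 mm, in the left front compartment
- stone_grey_c (a point): centre of an oval grey cabochon, 26 x 36 x 10 mm, in the right (-y) back compartment
- stone_green_b_c (a point): centre of a second oval green cabochon, 22 x 30 x 8 mm, in the right front compartment
- log_book: bystander: blue notebook 210 x 152 x 14 mm, lying flat
- caliper: bystander: steel caliper, 155 mm, on the notebook
- polish_jar: bystander: white jar with black lid, 55 mm across, 68 mm high
- tape_roll: bystander: roll of black tape, 62 mm across, 19 mm high
- rough_stone: bystander: rough tan stone, 44 x 52 x 36 mm
- specs: bystander: red-framed spectacles, 141 x 142 x 42 mm
- agate: bystander: sawn brown-banded agate slab, 67 x 94 x 8 mm

How it is judged:
By the outcome, as a careful person would: the job done as asked, in the order asked, and still so for the second after the job is handed in, while the arm keeps its last pose, push and grip.
It also fails if it takes over 64 s, if anything falls off the work surface, if the arm or the gripper's body presses on something with over 40 N, if the wrist force passes 120 N, or if a joint passes its speed limit or range.

## Working session

There is one attempt and no reset: what is moved stays moved. The work goes in short steps, Python scripts to look and compute and a tool call to move; the robot and the scene stay as the last step left them, time stands still between calls to the robot, and variables do not carry over. Pictures are saved under pics/ and viewed, and the job is handed in when it is done.

Besides the shell and the picture viewer there is one more tool, called after ">>>" by a JSON object that holds its "fn" and its "kwargs". play_rows: Moves the arm, as the interface text tells. Its arguments: {"type":"object","properties":{"motion":{"type":"array"}},"required":["motion"]}

```bash
ls; mkdir -p pics
python3 - <<'E'
from plant import *
import cv2
print(get_obs())
for n in("scene","top"):
    f=grab_frame(n); cv2.imwrite(f"pics/{n}0.png",f["color"][:,:,::-1]); print(f["intrinsics"],f["T"])
E
```

```text
pics
{'time': 0.0, 'joints': array([-1.26030083e+00,  2.91293489e-01, -1.54125811e-01,  1.12669937e+00,
        2.36659559e-06,  1.43155934e+00]), 'joint_vel': array([ 1.43694122e-03, -2.09217886e-04, -6.63894641e-04,  3.50672647e-04,
       -5.11811525e-05,  1.86080593e-03]), 'joint_efforts': array([-3.72554368e-04, -5.37145579e+01,  3.31370938e+01,  1.61266525e-02,
       -3.49627244e-04, -1.05485839e-05]), 'ee_pos': array([ 0.22812885, -0.47235707,  0.23072564]), 'eef_rot': array([-0.59859809,  0.37628101, -0.37556679,  0.59920157]), 'ft_force': array([-0.18169398, -0.0521972 ,  0.00267821]), 'ft_torque': array([-0.00395905, -0.01672913, -0.03118336]), 'opening': 0.08551661138625144}
[[525.57357553   0.         310.31172952]
 [  0.         525.57357553 233.93725854]
 [  0.           0.           1.        ]] [[-0.84308158 -0.37763893  0.38288678 -0.14472795]
 [-0.53777839  0.58830467 -0.60389735  1.06925488]
 [ 0.00280107 -0.71504297 -0.69907489  1.36522231]
 [ 0.          0.          0.          1.        ]]
[[449.63184682   0.         317.72202043]
 [  0.         449.63184682 238.73473748]
 [  0.           0.           1.        ]] [[ 0.00240292 -0.99649106  0.08366474  0.46275768]
 [-0.99950251 -0.0050244  -0.03113667 -0.04831265]
 [ 0.03144778 -0.0835483  -0.99600739  1.25567993]
 [ 0.          0.          0.          1.        ]]
```

View pics/scene0.png

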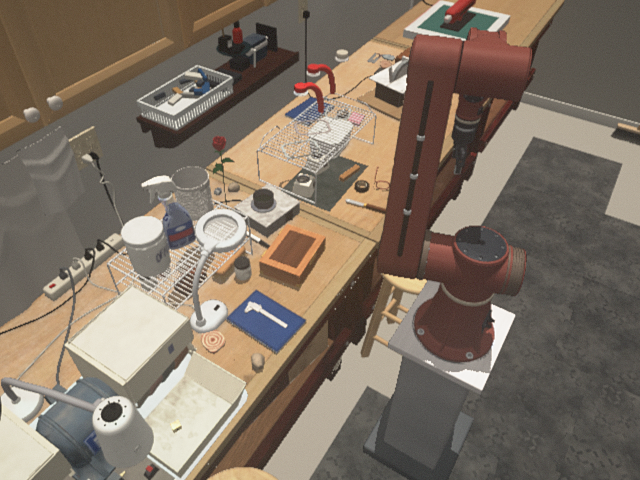

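View pics/top0.png

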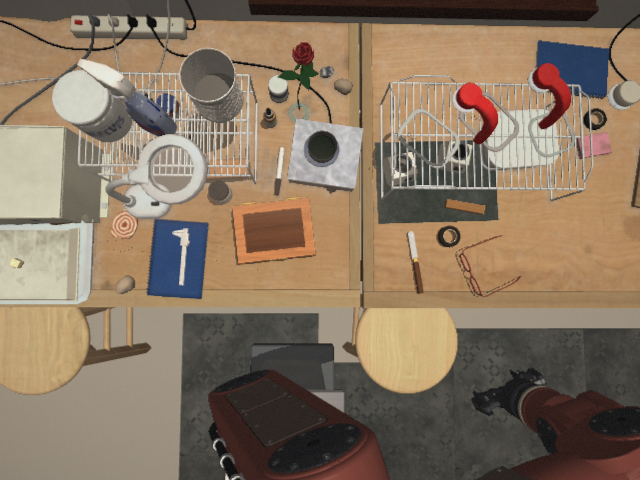

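```bash
cat > h.py <<'E'
import numpy as np, cv2
from plant import *
def crop(n,x0,y0,x1,y1,s,out,f=None):
    f=f or grab_frame(n); c=cv2.resize(f["color"][y0:y1,x0:x1,::-1],None,fx=s,fy=s,interpolation=cv2.INTER_CUBIC)
    for x in range((x0+19)//20*20,x1,20):
        cv2.line(c,((x-x0)*s,0),((x-x0)*s,6),(0,255,255),1); cv2.putText(c,str(x),((x-x0)*s+2,14),0,.35,(0,255,255),1)
    for y in range((y0+19)//20*20,y1,20):
        cv2.line(c,(0,(y-y0)*s),(6,(y-y0)*s),(0,255,255),1); cv2.putText(c,str(y),(8,(y-y0)*s+4),0,.35,(0,255,255),1)
    cv2.imwrite(out,c); return f
CAL={}
def cam(n):
    if n not in CAL: f=grab_frame(n); CAL[n]=(f["intrinsics"],f["T"])
    return CAL[n]
def px2w(n,u,v,z):
    K,T=cam(n); d=T[:3,:3]@np.linalg.solve(K,[u,v,1.]); o=T[:3,3]; return o+d*(z-o[2])/d[2]
def w2px(n,p):
    K,T=cam(n); q=K@(T[:3,:3].T@(np.asarray(p)-T[:3,3])); return q[:2]/q[2]
E
python3 - <<'E'
from h import *
f=crop("top",220,120,340,280,5,"pics/a.png"); crop("top",370,190,530,310,5,"pics/b.png",f)
f=crop("scene",240,210,400,310,5,"pics/c.png")
E
```

```text
(no output)
```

View pics/a.png

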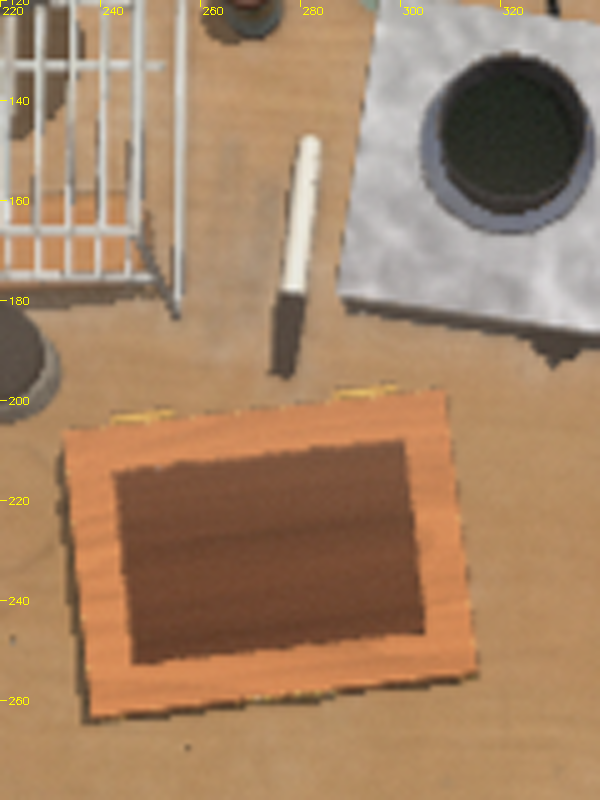

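View pics/b.png

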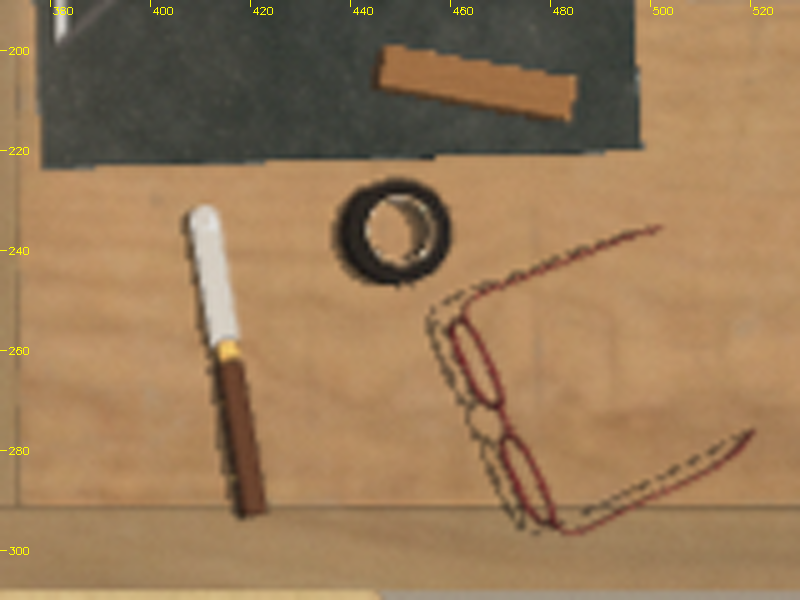

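View pics/c.png

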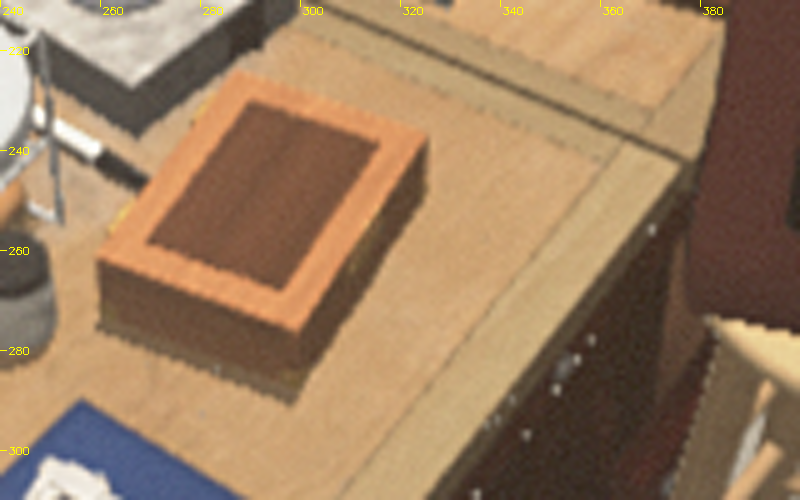

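Run:
```python
from h import *
P=[px2w("top",(x/5+220)-.4,(y/5+120)-.4,.062) for x,y in((65,432),(446,392),(475,676),(90,716))]
bl,br,fr,fl=P
for p in P: print(p)
print("depth",np.linalg.norm(bl-fl),np.linalg.norm(br-fr),"w",np.linalg.norm(bl-br),np.linalg.norm(fl-fr))
d1=(bl-fl)+(br-fr); d2=(bl-br)+(fl-fr); print("yaw",np.arctan2(d1[1],d1[0]),np.arctan2(-d2[0],d2[1]),"c",sum(P)/4)
t=px2w("top",203/5+370-.4,205/5+190-.4,.0085); e=px2w("top",253/5+370-.4,515/5+190-.4,.017)
f=px2w("top",228/5+370-.4,358/5+190-.4,.015)
print("tip",t,"end",e,f,np.linalg.norm((t-e)[:2]),"yaw",np.arctan2(*(t-e)[1::-1]))
# scene check lid corners
for p in P: print(w2px("scene",p))
for n,q in(("tip",t),("end",e)): print(n,w2px("scene",q))
o=get_obs()
from scipy.spatial.transform import Rotation as R
print(R.from_quat(o["eef_rot"]).as_matrix())
```

```text
[0.64945213 0.14160857 0.062     ]
[ 0.67262806 -0.06140538  0.062     ]
[ 0.52015167 -0.07743294  0.062     ]
[0.49823554 0.12574201 0.062     ]
depth 0.15204671479533743 0.15331644755720997 w 0.2043325447655321 0.2043535618955483
yaw 0.10463735369545611 0.1105598537421424 c [0.58511685 0.03212807 0.062     ]
tip [ 0.59174815 -0.34699416  0.0085    ] end [ 0.41914828 -0.37017075  0.017     ] [ 0.50571884 -0.35815033  0.015     ] 0.17414897794114798 yaw 0.1334808553674952
[258.69950217 259.45844701]
[286.96487975 222.36680046]
[325.15190927 235.68352504]
[298.64993817 274.71031118]
tip [344.81356871 198.35822406]
end [386.75553179 209.12517894]
[[ 4.34773974e-01 -1.41077503e-04  9.00539600e-01]
 [-9.00539462e-01  5.07758941e-04  4.34773987e-01]
 [-5.18593862e-04 -9.99999861e-01  9.37145137e-05]]
```

>>> {"fn": "play_rows", "kwargs": {"motion": [[[3.3,1.4,-1.0],-0.04,0.6],[[3.3,1.4,-1.5],-0.04,0.6],[[3.3,1.4,-1.5],-0.04,0.6],[[3.3,1.4,-1.5],-0.04,0.6],[[3.3,1.4,-1.5],-0.04,0.6],[[3.3,1.4,-1.5],-0.04,0.6],[[3.3,1.4,-1.5],-0.04,0.6],[[3.2,1.4,-1.5],-0.036,0.6]]}}

```text
time: 0.97
ee_pos: [0.4929, -0.3598, 0.1155]
eef_rot: [0.532, -0.466, 0.466, -0.532]
ft_force: [0.1, -0.7, 0.2]
opening: 0.0512
```

>>> {"fn": "play_rows", "kwargs": {"motion": [[[0,0,0],0,0.6],[[0,0,0],0,0.6]]}}

```text
time: 1.13
ee_pos: [0.4921, -0.3592, 0.115]
eef_rot: [0.533, -0.465, 0.464, -0.533]
ft_force: [0.0, -0.2, 0.8]
opening: 0.0513
```

```bash
cat > st.py <<'E'
from h import *
from scipy.spatial.transform import Rotation as R
o=get_obs(); m=R.from_quat(o["eef_rot"]).as_matrix()
print("t %.2f"%o["time"],"pos",o["ee_pos"].round(4),"jawyaw %.4f"%np.arctan2(m[1,0],m[0,0]),"perp %.4f"%(np.arctan2(m[1,0],m[0,0])+np.pi/2),"F",o["ft_force"].round(2),"T",o["ft_torque"].round(3),"op %.4f"%o["opening"],"down",m[:,1].round(3))
E
python3 st.py; python3 -c "
from h import *
crop('top',370,190,530,310,5,'pics/d.png')"
```

```text
t 1.13 pos [ 0.4921 -0.3592  0.115 ] jawyaw -1.4339 perp 0.1369 F [ 0.02 -0.24  0.76] T [ 0.051  0.019 -0.065] op 0.0513 down [-0.002  0.001 -1.   ]
```

View pics/d.png

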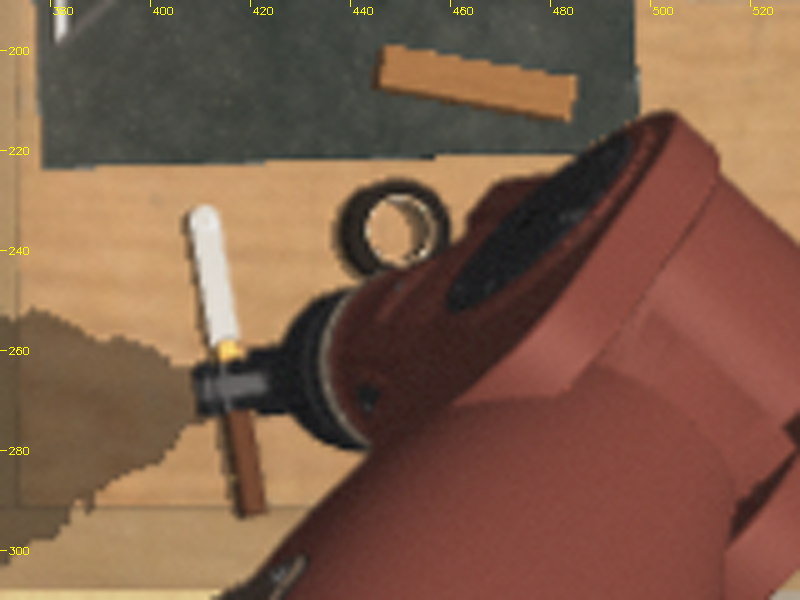

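The gripper straddles the handle near (417,265), just behind the ferrule. Descending.

>>> {"fn": "play_rows", "kwargs": {"motion": [[[-0.1,-0.1,-2.5],0,0.6],[[0,0,-2.5],0,0.6],[[0,0,-2.5],0,0.6],[[0,0,-1.5],0,0.6],[[0,0,-1.0],0,0.6],[[0,0,-0.6],0,0.6],[[0,0,-0.3],0,0.6],[[0,0,0],0,0.6]]}}

```text
time: 1.85
ee_pos: [0.4901, -0.3623, 0.0077]
eef_rot: [0.532, -0.465, 0.466, -0.532]
ft_force: [-0.2, 0.6, 0.3]
opening: 0.0513
```

```bash
python3 st.py
```

```text
t 1.85 pos [ 0.4901 -0.3623  0.0077] jawyaw -1.4376 perp 0.1332 F [-0.16  0.59  0.34] T [-0.017 -0.035 -0.024] op 0.0513 down [ 0. -0. -1.]
```

>>> {"fn": "play_rows", "kwargs": {"motion": [[[0.1,0.15,-0.4],0,0.6],[[0,0,-0.2],0,0.6],[[0,0,0],0,0.0],[[0,0,0],0,0.0],[[0,0,0],0,0.0],[[0,0,0],0,0.0],[[0,0,0],0,0.0],[[0,0,0],0,0.0]]}}

```text
time: 2.52
ee_pos: [0.4916, -0.3605, 0.0018]
eef_rot: [-0.532, 0.465, -0.466, 0.532]
ft_force: [-0.6, 1.0, 6.2]
opening: 0.0137
```

```bash
python3 st.py
```

```text
t 2.52 pos [ 0.4916 -0.3605  0.0018] jawyaw -1.4369 perp 0.1339 F [-0.62  0.98  6.22] T [ 0.112  0.098 -0.073] op 0.0137 down [ 0.001 -0.001 -1.   ]
```

>>> {"fn": "play_rows", "kwargs": {"motion": [[[0,0,1],0,0],[[0,0,2],0,0],[[0,0,2.5],0,0],[[0,0,2.5],0,0],[[0,0,1.5],0,0],[[0,0,0],0,0],[[0,0,0],0,0]]}}

```text
time: 3.1
ee_pos: [0.4917, -0.3606, 0.0973]
eef_rot: [0.532, -0.465, 0.466, -0.532]
ft_force: [-0.8, 0.2, -1.1]
opening: 0.0132
```

```bash
python3 st.py; python3 -c "
from h import *
crop('top',370,190,530,310,5,'pics/e.png')
crop('scene',300,150,460,270,5,'pics/e2.png')"
```

```text
t 3.10 pos [ 0.4917 -0.3606  0.0973] jawyaw -1.4370 perp 0.1338 F [-0.75  0.23 -1.07] T [ 0.012 -0.016 -0.05 ] op 0.0132 down [ 0.001 -0.001 -1.   ]
```

View pics/e.png

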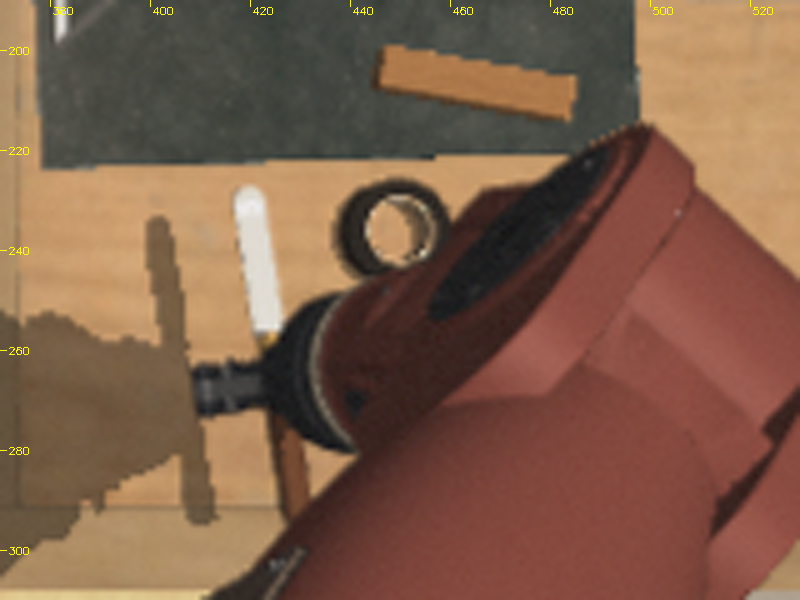

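View pics/e2.png

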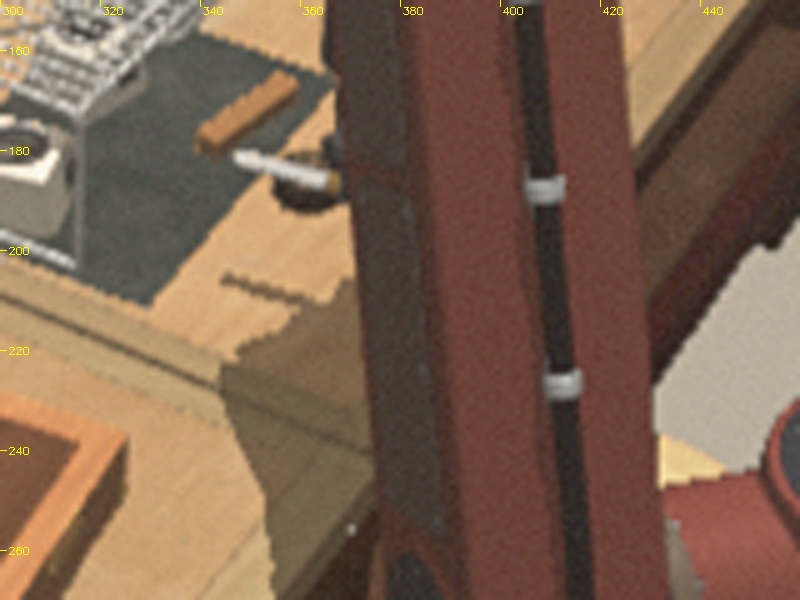

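Run:
```python
from h import *
t=np.array([.4917+.102*.991,-.3606+.102*.1335,.104]); print(w2px("top",t),w2px("scene",t))
# triangulate
A=[];b=[]
for n,u,v in(("top",419.4,227),("scene",346.6,181)):
    K,T=cam(n); d=T[:3,:3]@np.linalg.solve(K,[u,v,1.]); d/=np.linalg.norm(d); M=np.eye(3)-np.outer(d,d); A.append(M); b.append(M@T[:3,3])
print(t,np.linalg.lstsq(np.vstack(A),np.hstack(b),rcond=None)[0])
```

```text
[418.88262857 226.46736103] [345.78879644 179.31588049]
[ 0.592782 -0.346983  0.104   ] [ 0.59197949 -0.35150886  0.09309163]
```

>>> {"fn": "play_rows", "kwargs": {"motion": [[[-0.95,1.5,1],-0.013,0],[[-0.95,3.0,1],-0.013,0],[[-0.95,3.5,0],0,0],[[-0.95,3.5,0],0,0],[[-0.95,3.5,0],0,0],[[-0.95,3.5,0],0,0],[[-0.95,3.5,0],0,0],[[-0.95,3.5,0],0,0]]}}

```text
time: 3.97
ee_pos: [0.4139, -0.1036, 0.1156]
eef_rot: [0.526, -0.473, 0.472, -0.526]
ft_force: [1.1, 1.1, -0.8]
opening: 0.0138
```

>>> {"fn": "play_rows", "kwargs": {"motion": [[[-0.95,3.5,0],0,0],[[-0.95,3.5,0],0,0],[[-0.95,2.5,-1],0,0],[[-0.95,1.5,-2],0,0],[[0,0,-2],0,0],[[0,0,-1.5],0,0],[[0,0,-0.8],0,0],[[0,0,0],0,0]]}}

```text
time: 4.63
ee_pos: [0.3757, 0.005, 0.0418]
eef_rot: [0.527, -0.473, 0.471, -0.526]
ft_force: [-1.0, 0.0, -1.2]
opening: 0.0136
```

```bash
python3 st.py; python3 -c "
from h import *
crop('top',220,190,340,310,5,'pics/f.png')
crop('scene',270,190,390,310,5,'pics/f2.png')"
```

```text
t 4.63 pos [0.3757 0.005  0.0418] jawyaw -1.4630 perp 0.1078 F [-1.03  0.02 -1.24] T [ 0.026  0.066 -0.051] op 0.0136 down [-0.004  0.001 -1.   ]
```

View pics/f.png

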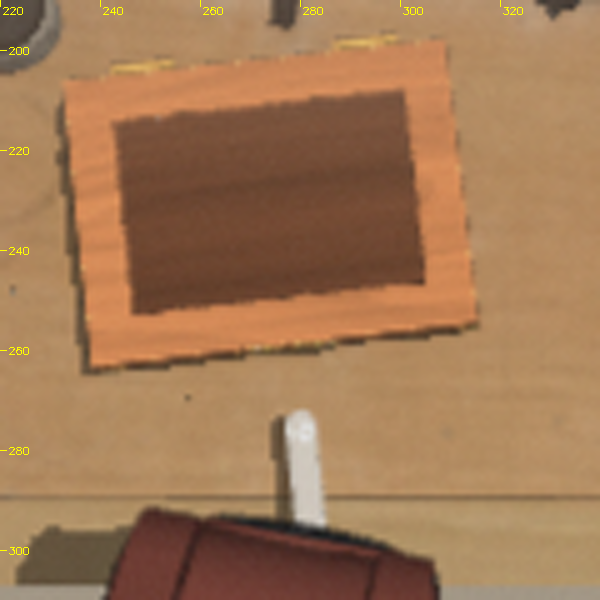

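View pics/f2.png

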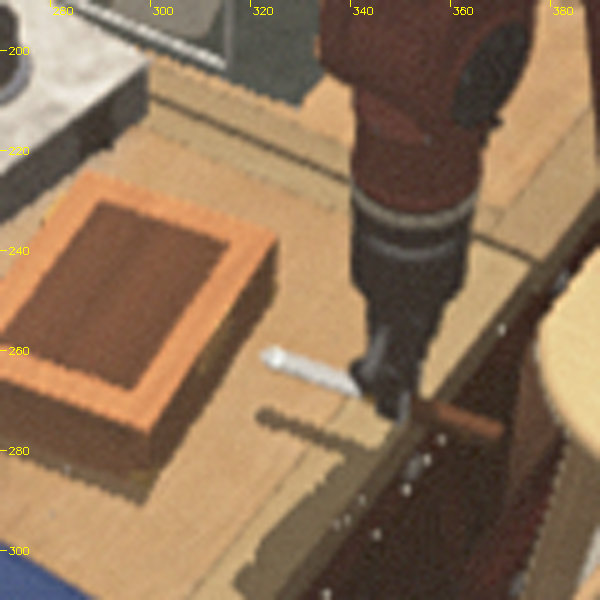

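Run:
```python
from h import *
g=np.array([.3757,.005,.0418+.0067]);d=np.array([np.cos(.1078),np.sin(.1078),0])
for nm,s,dz in(("tip",.102,0),("tip-5",.102,-.005),("end",-.073,0),("end top",-.073,.0085),("end bot",-.073,-.0085),("ferrule end",.026,0)):
    print(nm,w2px("top",g+d*s+[0,0,dz]).round(1),w2px("scene",g+d*s+[0,0,dz]).round(1))
c=np.array([.585,.032,0]);ex=np.array([np.cos(.1075),np.sin(.1075),0]);ey=np.array([-ex[1],ex[0],0])
for nm,y,z in(("slot mid",0,.0505),("slotL",.026,.0505),("slotR",-.026,.0505),("sill",0,.046),("fl bot",.103,0),("fr top",-.103,.062),("fl top",.103,.062)):
    p=c-ex*.077+ey*y+[0,0,z]; print(nm,p.round(4),w2px("top",p).round(1),w2px("scene",p).round(1))
f=crop('scene',315,215,375,295,10,'pics/g.png');crop('scene',290,220,350,280,10,'pics/g2.png',f)
```

```text
tip [279.5 271. ] [321.6 259.4]
tip-5 [279.6 271. ] [321.6 260.4]
end [286.  337.1] [369.3 276.7]
end top [285.9 337.5] [369.5 275. ]
end bot [286.1 336.6] [369.1 278.4]
ferrule end [282.3 299.5] [341.9 266.8]
slot mid [0.5084 0.0237 0.0505] [276.6 259.2] [312.6 256.8]
slotL [0.5057 0.0496 0.0505] [266.9 260.2] [309.2 261.8]
slotR [ 0.5112 -0.0021  0.0505] [286.3 258.2] [315.9 251.9]
sill [0.5084 0.0237 0.046 ] [276.7 259.3] [312.6 257.7]
fl bot [0.4974 0.1261 0.    ] [240.7 263.8] [299.  287.1]
fr top [ 0.5195 -0.0787  0.062 ] [315.1 255. ] [325.5 235.5]
fl top [0.4974 0.1261 0.062 ] [237.4 263.1] [298.8 274.9]
```

View pics/g.png

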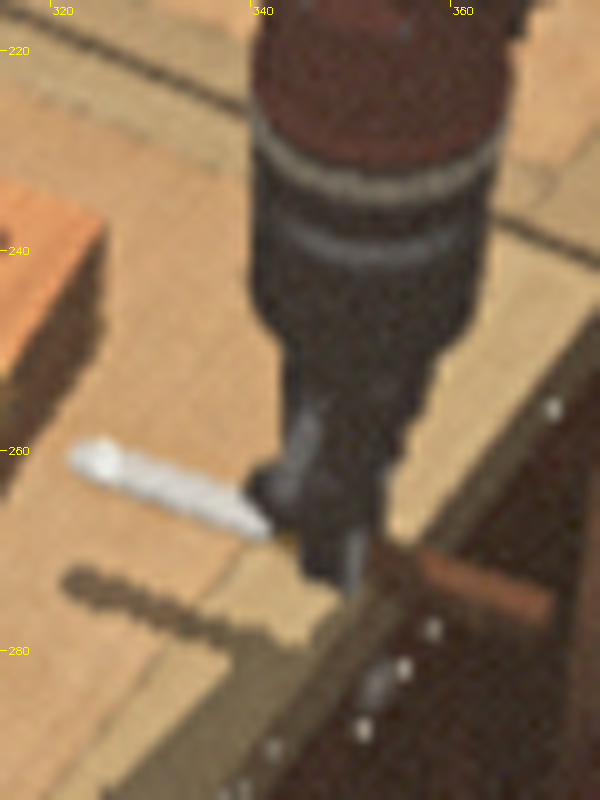

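View pics/g2.png

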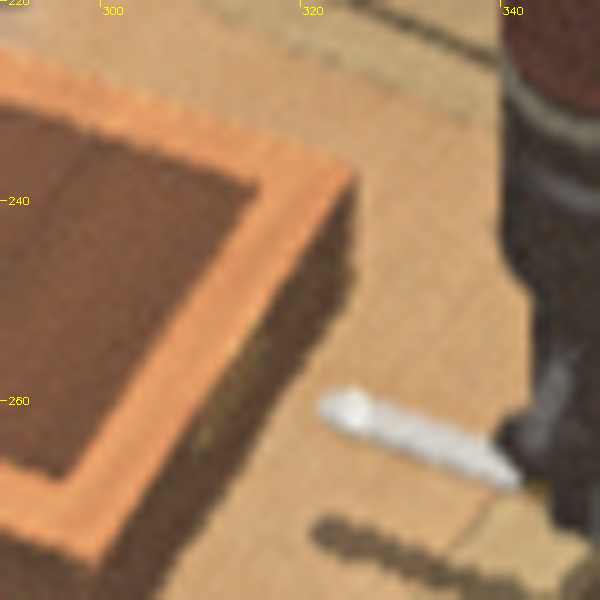

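>>> {"fn": "play_rows", "kwargs": {"motion": [[[-0.05,0.4,0],0,0],[[0,0,0],0,0],[[0,0,0],0,0]]}}

```text
time: 5.13
ee_pos: [0.3769, 0.0088, 0.0436]
eef_rot: [-0.526, 0.472, -0.472, 0.526]
ft_force: [-0.0, -0.4, -1.2]
opening: 0.0133
```

```bash
python3 st.py
```

```text
t 5.13 pos [0.3769 0.0088 0.0436] jawyaw -1.4628 perp 0.1080 F [-0.05 -0.4  -1.24] T [-0.029  0.001 -0.023] op 0.0133 down [ 0.001 -0.    -1.   ]
```

>>> {"fn": "play_rows", "kwargs": {"motion": [[[0.5,0.05,0.1],0,0],[[0.8,0.09,0],0,0],[[0.8,0.09,0],0,0],[[0.7,0.07,0],0,0],[[0.4,0.04,0],0,0],[[0.2,0.02,0],0,0],[[0,0,0],0,0],[[0,0,0],0,0]]}}

```text
time: 5.8
ee_pos: [0.4105, 0.0124, 0.0441]
eef_rot: [0.526, -0.473, 0.472, -0.526]
ft_force: [0.6, -0.1, -0.9]
opening: 0.0135
```

```bash
python3 st.py; python3 -c "
from h import *
crop('top',240,220,320,280,8,'pics/i.png')
crop('scene',290,220,370,290,8,'pics/i2.png')"
```

```text
t 5.80 pos [0.4105 0.0124 0.0441] jawyaw -1.4629 perp 0.1079 F [ 0.61 -0.07 -0.94] T [-0.002  0.029 -0.011] op 0.0135 down [-0.001  0.    -1.   ]
```

View pics/i.png

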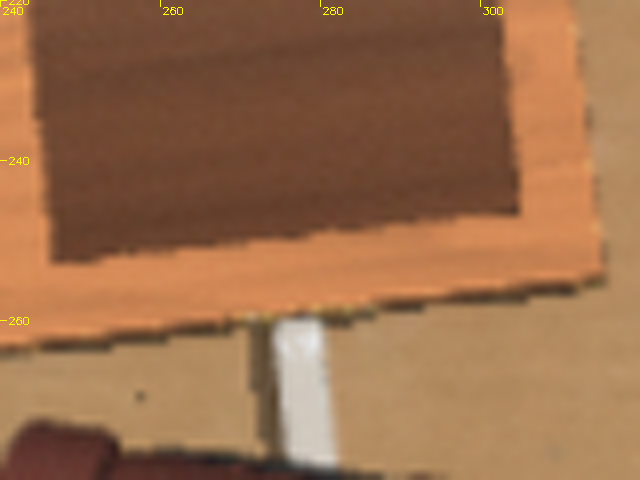

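View pics/i2.png

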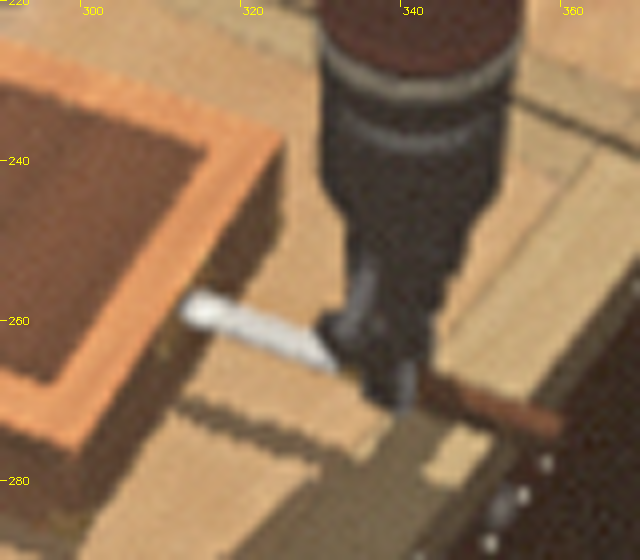

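>>> {"fn": "play_rows", "kwargs": {"motion": [[[0.3,0.03,0],0,0],[[0.4,0.04,0],0,0],[[0.4,0.04,0],0,0],[[0.4,0.05,0],0,0],[[0.3,0.03,0],0,0],[[0,0,0],0,0],[[0,0,0],0,0]]}}

```text
time: 6.48
ee_pos: [0.4288, 0.0143, 0.0442]
eef_rot: [0.526, -0.472, 0.472, -0.526]
ft_force: [0.7, -0.2, -1.1]
opening: 0.0135
```

```bash
python3 st.py; python3 -c "
from h import *
crop('top',240,220,320,280,8,'pics/j.png')
crop('scene',290,220,370,290,8,'pics/j2.png')"
```

```text
t 6.48 pos [0.4288 0.0143 0.0442] jawyaw -1.4629 perp 0.1079 F [ 0.75 -0.16 -1.06] T [ 0.029  0.012 -0.033] op 0.0135 down [-0.  0. -1.]
```

View pics/j.png

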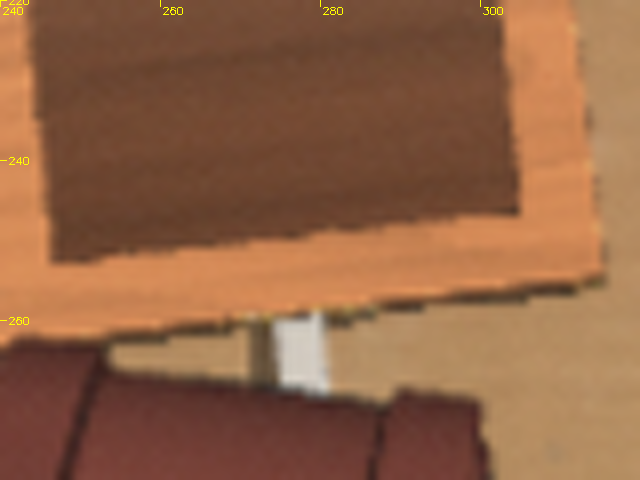

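View pics/j2.png

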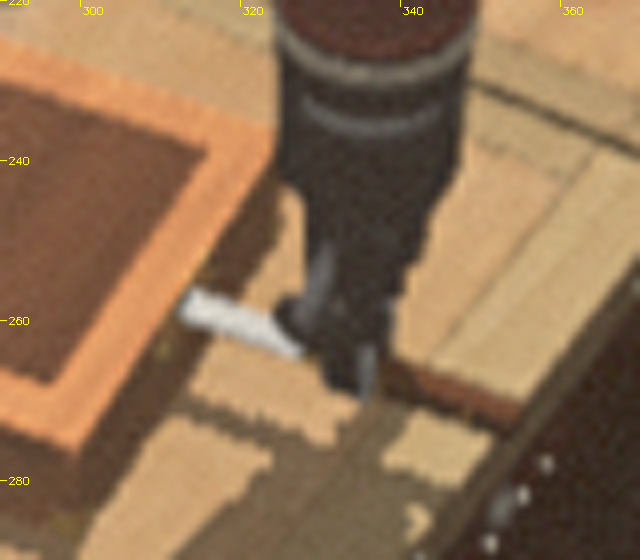

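Run:
```python
import numpy as np
r=.132
th=np.array([0,.03,.07,.12,.18,.24,.3,.37,.44]+list(np.arange(.52,1.76,.08)))
x=-r*np.cos(th)*100; z=r*np.sin(th)*100
cz=0
for a,dx,dz in zip(th[1:],np.diff(x),np.diff(z)): print("%.2f  [%.2f, %.2f, %.2f]"%(a,dx*.994,dx*.107,dz))
```

```text
0.03  [0.01, 0.00, 0.40]
0.07  [0.03, 0.00, 0.53]
0.12  [0.06, 0.01, 0.66]
0.18  [0.12, 0.01, 0.78]
0.24  [0.16, 0.02, 0.77]
0.30  [0.21, 0.02, 0.76]
0.37  [0.30, 0.03, 0.87]
0.44  [0.36, 0.04, 0.85]
0.52  [0.48, 0.05, 0.94]
0.60  [0.56, 0.06, 0.89]
0.68  [0.63, 0.07, 0.85]
0.76  [0.69, 0.07, 0.79]
0.84  [0.75, 0.08, 0.74]
0.92  [0.81, 0.09, 0.67]
1.00  [0.86, 0.09, 0.61]
1.08  [0.90, 0.10, 0.53]
1.16  [0.94, 0.10, 0.46]
1.24  [0.98, 0.11, 0.38]
1.32  [1.01, 0.11, 0.30]
1.40  [1.03, 0.11, 0.22]
1.48  [1.04, 0.11, 0.14]
1.56  [1.05, 0.11, 0.05]
1.64  [1.05, 0.11, -0.03]
1.72  [1.04, 0.11, -0.12]
```

>>> {"fn": "play_rows", "kwargs": {"motion": [[[0,0,0.3],0,0],[[0,0,0.3],0,0],[[0.01,0,0.4],0,0],[[0.03,0,0.5],0,0],[[0.06,0.01,0.6],0,0],[[0.1,0.01,0.7],0,0],[[0,0,0],0,0]]}}

```text
time: 7.17
ee_pos: [0.4318, 0.0143, 0.0737]
eef_rot: [-0.526, 0.472, -0.473, 0.527]
ft_force: [-0.0, 0.5, -0.8]
opening: 0.0132
```

```bash
python3 st.py; python3 -c "
from h import *
crop('top',220,180,340,280,6,'pics/k.png')
crop('scene',250,200,370,300,6,'pics/k2.png')"
```

```text
t 7.17 pos [0.4318 0.0143 0.0737] jawyaw -1.4629 perp 0.1078 F [-0.02  0.5  -0.79] T [0.056 0.101 0.025] op 0.0132 down [ 0.002 -0.    -1.   ]
```

View pics/k.png

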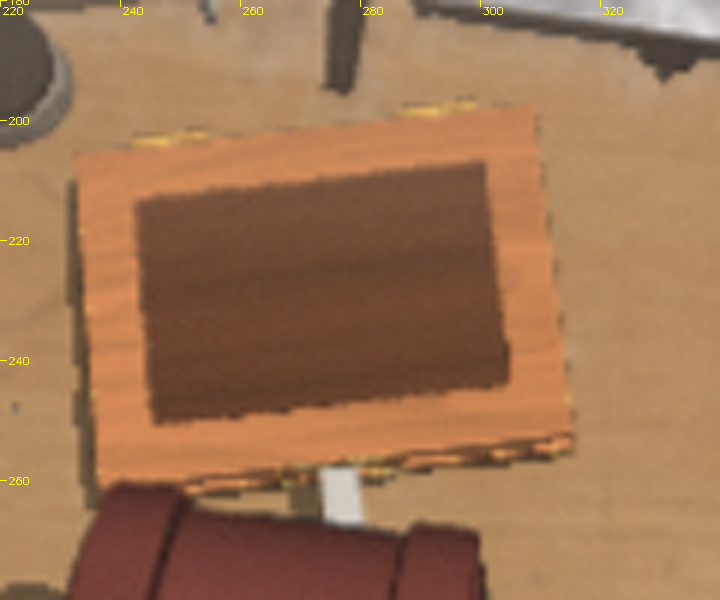

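View pics/k2.png

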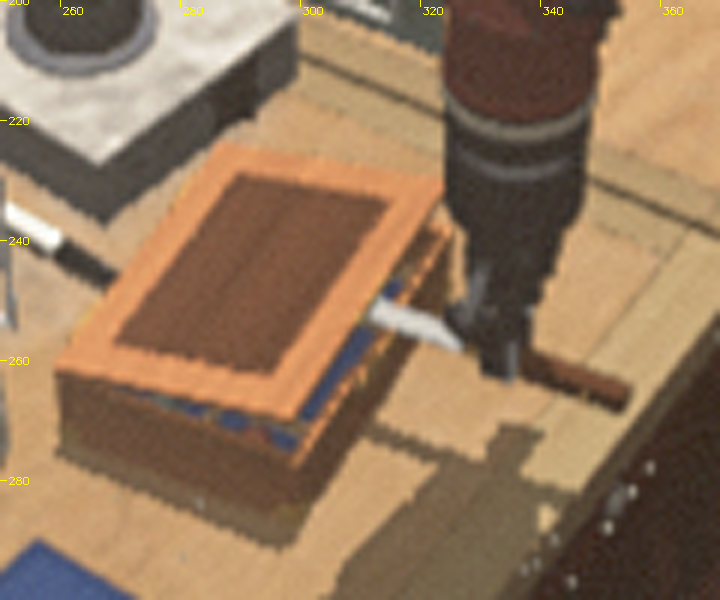

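The lid is rising on the blade, with the gap clearly visible along its front edge. I'll continue along the arc.

>>> {"fn": "play_rows", "kwargs": {"motion": [[[0.15,0.02,0.77],0,0],[[0.2,0.02,0.76],0,0],[[0.3,0.03,0.87],0,0],[[0.36,0.04,0.85],0,0],[[0.48,0.05,0.94],0,0],[[0.56,0.06,0.89],0,0],[[0.63,0.07,0.85],0,0],[[0,0,0],0,0]]}}

```text
time: 7.93
ee_pos: [0.4597, 0.0173, 0.1335]
eef_rot: [-0.526, 0.471, -0.473, 0.527]
ft_force: [1.7, -0.8, 0.0]
opening: 0.0137
```

```bash
python3 st.py; python3 -c "
from h import *
crop('scene',250,180,370,280,6,'pics/l2.png')"
```

```text
t 7.93 pos [0.4597 0.0173 0.1335] jawyaw -1.4628 perp 0.1080 F [ 1.7  -0.81  0.  ] T [-0.019 -0.039  0.083] op 0.0137 down [ 0.003 -0.    -1.   ]
```

View pics/l2.png

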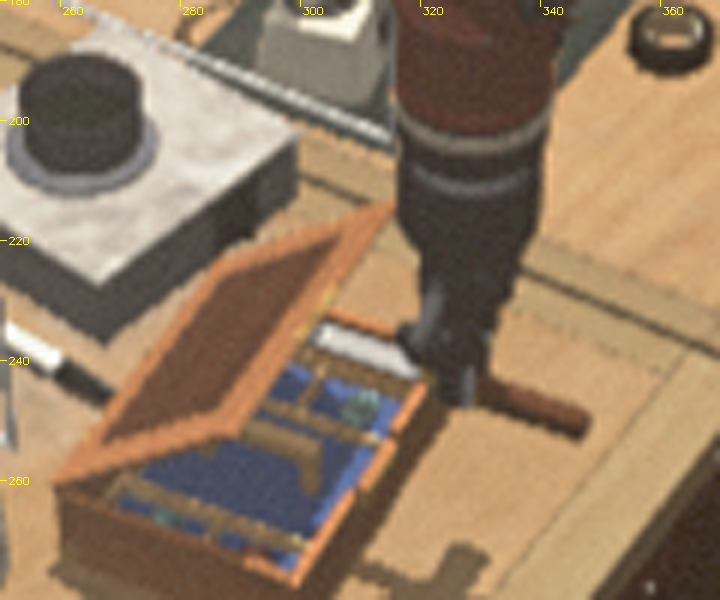

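>>> {"fn": "play_rows", "kwargs": {"motion": [[[0.69,0.07,0.79],0,0],[[0.75,0.08,0.74],0,0],[[0.81,0.09,0.67],0,0],[[0.86,0.09,0.61],0,0],[[0.9,0.1,0.53],0,0],[[0.94,0.1,0.46],0,0],[[0.98,0.11,0.38],0,0],[[0,0,0],0,0]]}}

```text
time: 8.65
ee_pos: [0.5182, 0.0237, 0.1737]
eef_rot: [-0.526, 0.472, -0.473, 0.527]
ft_force: [0.1, -0.4, -0.1]
opening: 0.0135
```

```bash
python3 st.py; python3 -c "
from h import *
crop('scene',240,160,360,260,6,'pics/m2.png')"
```

```text
t 8.65 pos [0.5182 0.0237 0.1737] jawyaw -1.4629 perp 0.1079 F [ 0.06 -0.44 -0.15] T [ 0.025  0.108 -0.031] op 0.0135 down [ 0.001 -0.    -1.   ]
```

View pics/m2.png

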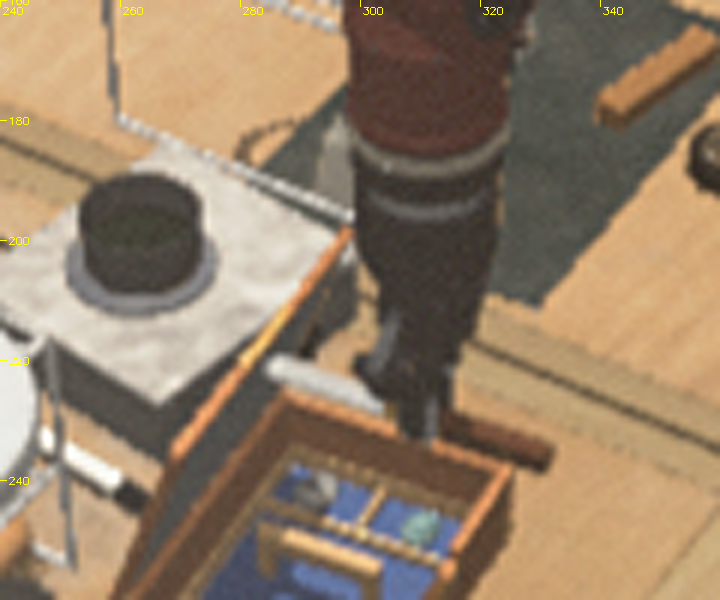

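>>> {"fn": "play_rows", "kwargs": {"motion": [[[1.01,0.11,0.3],0,0],[[1.03,0.11,0.22],0,0],[[1.04,0.11,0.14],0,0],[[1.05,0.11,0.05],0,0],[[1.0,0.11,0],0,0],[[0.6,0.06,0],0,0],[[0,0,0],0,0],[[0,0,0],0,0]]}}

```text
time: 9.37
ee_pos: [0.5735, 0.0298, 0.18]
eef_rot: [0.526, -0.473, 0.472, -0.526]
ft_force: [-0.3, 0.5, -0.7]
opening: 0.0134
```

```bash
python3 st.py; python3 -c "
from h import *
crop('scene',240,150,360,250,6,'pics/n2.png')
crop('top',220,160,340,260,6,'pics/n.png')"
```

```text
t 9.37 pos [0.5735 0.0298 0.18  ] jawyaw -1.4630 perp 0.1078 F [-0.29  0.46 -0.73] T [0.027 0.022 0.041] op 0.0134 down [-0.001  0.    -1.   ]
```

View pics/n2.png

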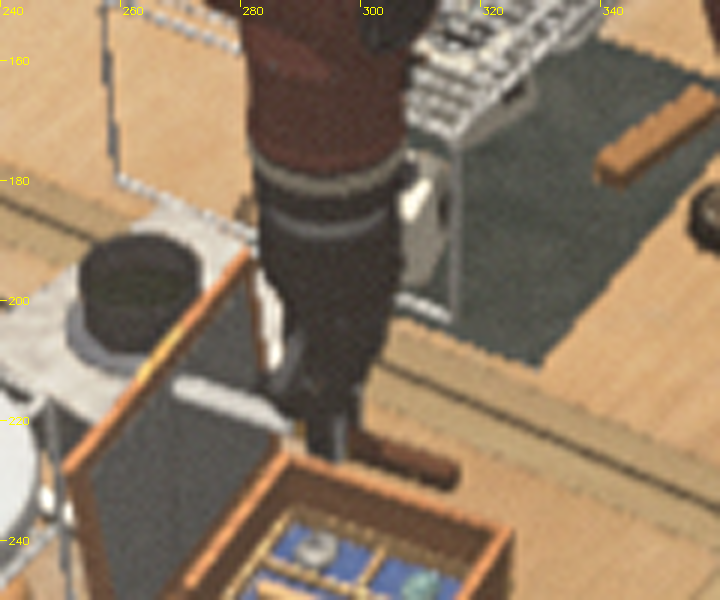

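View pics/n.png

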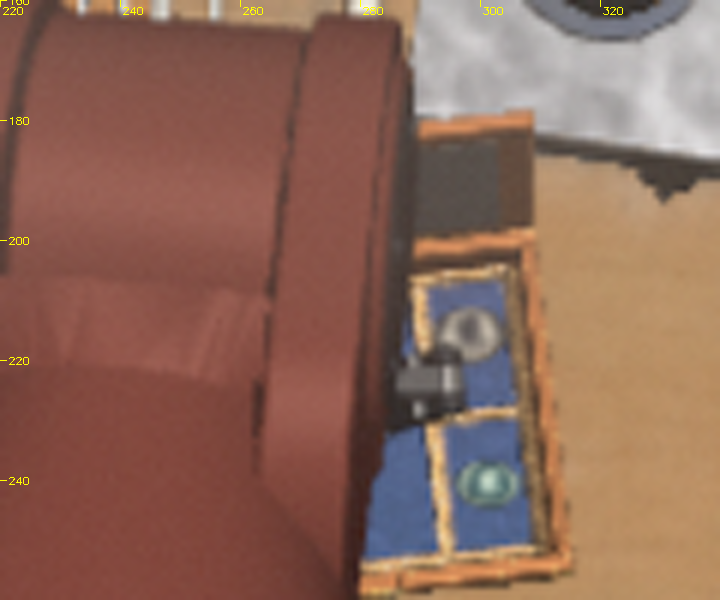

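>>> {"fn": "play_rows", "kwargs": {"motion": [[[0.4,0.04,0],0,0],[[0.3,0.03,0],0,0],[[0,0,0],0,0],[[-1.5,-0.16,0],0,0],[[-3.5,-0.38,0],0,0],[[-3.5,-0.38,0],0,0],[[-3.5,-0.38,0],0,0],[[-2,-2,0],0,0]]}}

```text
time: 10.13
ee_pos: [0.4375, -0.0008, 0.1802]
eef_rot: [0.527, -0.473, 0.471, -0.527]
ft_force: [1.3, 0.1, -1.0]
opening: 0.0131
```

>>> {"fn": "play_rows", "kwargs": {"motion": [[[0,-3,-0.5],0.013,0],[[0,-3.5,-1],0.013,0],[[0.6,-3.5,-1],0,0],[[0.6,-3.5,-1],0,0],[[0.6,-3.5,-1],0,0],[[0.6,-3.5,-1],0,0],[[0.6,-3.5,-1],0,0],[[0.6,-3.5,-1],0,0]]}}

```text
time: 10.8
ee_pos: [0.4773, -0.2795, 0.1051]
eef_rot: [-0.532, 0.465, -0.466, 0.532]
ft_force: [0.3, 0.3, -0.4]
opening: 0.0133
```

```bash
python3 st.py; python3 -c "
from h import *
f=grab_frame('scene')
crop('scene',240,170,360,290,5,'pics/o2.png',f)
crop('top',220,160,340,280,5,'pics/o.png')"
```

```text
t 10.80 pos [ 0.4773 -0.2795  0.1051] jawyaw -1.4372 perp 0.1336 F [ 0.33  0.32 -0.39] T [-0.054 -0.064  0.031] op 0.0133 down [ 0.001 -0.    -1.   ]
```

View pics/o.png

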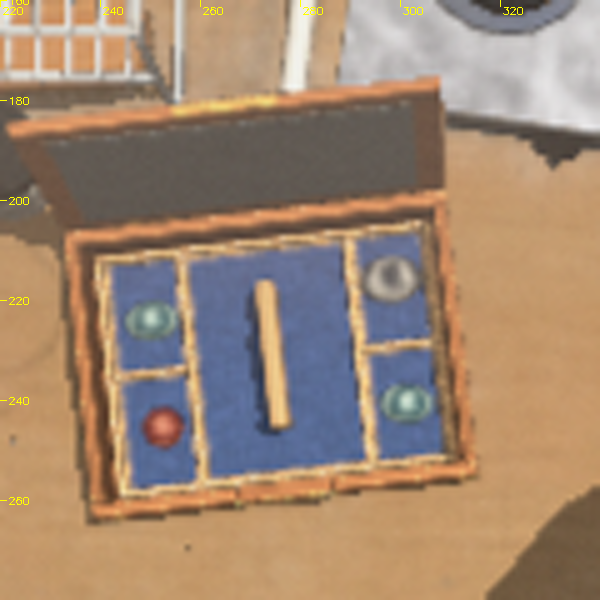

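View pics/o2.png

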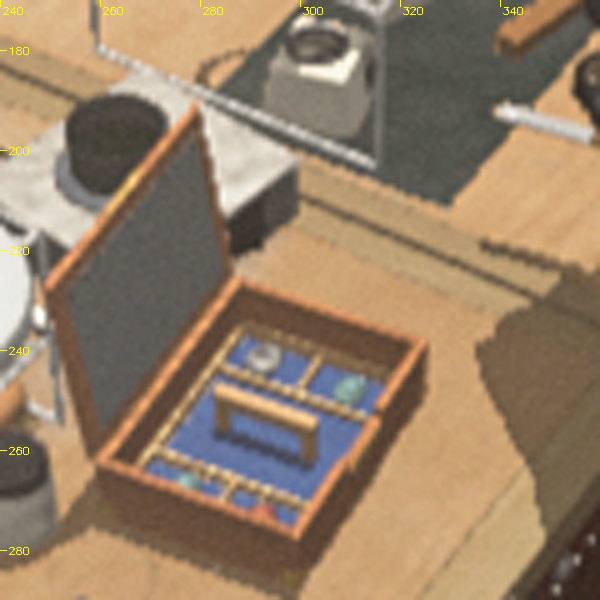

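Run:
```python
from h import *
c=np.array([.585,.032,0]);ex=np.array([np.cos(.1075),np.sin(.1075),0]);ey=np.array([-ex[1],ex[0],0])
for th in(1.5,1.57,1.65,1.7,1.75):
    for y in(.103,-.103):
        p=c+ex*(.077-.154*np.cos(th))+ey*y+[0,0,.055+.154*np.sin(th)]; print(th,w2px("top",p).round(1),w2px("scene",p).round(1))
a=px2w("top",272.6,216.2-.0,.05);b=px2w("top",275.6,245.0,.05);print(a,b,(a+b)/2,np.linalg.norm(a-b),np.arctan2(*(a-b)[1::-1]))
```

```text
1.5 [222.7 200.4] [258.2 229.2]
1.5 [310.3 191.8] [288.7 192. ]
1.57 [222.3 195.8] [255.2 228.1]
1.57 [309.8 187.2] [285.9 191. ]
1.65 [221.9 190.7] [251.9 227. ]
1.65 [309.3 182.2] [282.8 190.1]
1.7 [221.6 187.5] [249.9 226.4]
1.7 [309. 179.] [280.8 189.6]
1.75 [221.4 184.4] [247.8 226. ]
1.75 [308.6 176. ] [278.9 189.2]
[0.62436624 0.03580643 0.05      ] [0.54660807 0.0269465  0.05      ] [0.58548715 0.03137646 0.05      ] 0.07826130162010521 0.11345283676650558
```

Lid is open at about 1.7 rad, all four stones are in place, and the handle centre is at about (0.5855, 0.031). Next I'll lay the knife back in its original spot.

>>> {"fn": "play_rows", "kwargs": {"motion": [[[0.5,-3.0,-0.5],0,0],[[0.5,-3.0,-1.5],0,0],[[0.3,-1.8,-2],0,0],[[0,0,-2],0,0],[[0,0,-1.5],0,0],[[0,0,-1],0,0],[[0,0,-0.6],0,0],[[0,0,0],0,0]]}}

```text
time: 11.67
ee_pos: [0.4899, -0.3542, 0.0139]
eef_rot: [-0.533, 0.466, -0.465, 0.533]
ft_force: [0.1, -0.4, -0.1]
opening: 0.0134
```

```bash
python3 st.py; python3 -c "
from h import *
crop('scene',320,150,420,250,6,'pics/p2.png')
crop('top',370,190,530,310,5,'pics/p.png')"
```

```text
t 11.67 pos [ 0.4899 -0.3542  0.0139] jawyaw -1.4360 perp 0.1348 F [ 0.15 -0.42 -0.05] T [-0.001  0.081  0.024] op 0.0134 down [-0.001  0.001 -1.   ]
```

View pics/p.png

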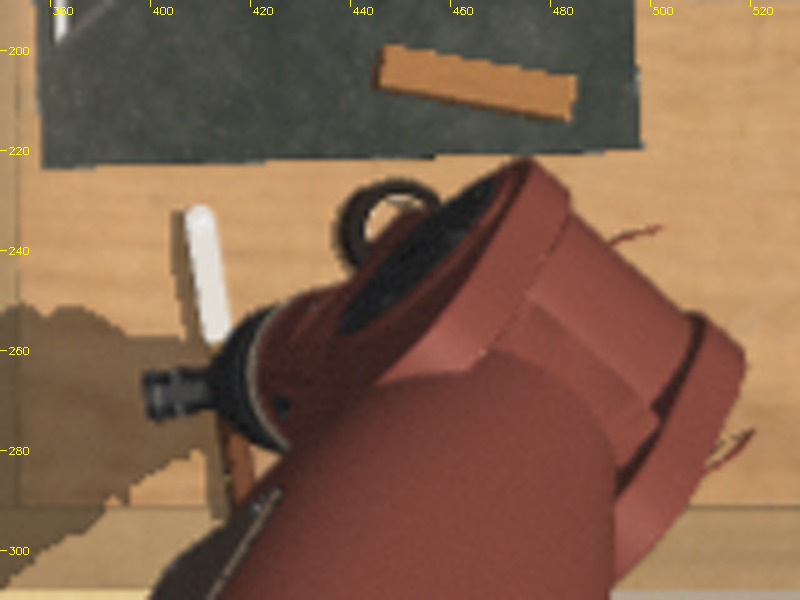

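Tip is at about (410,231), as it was at first, and clear of the tape. Lower the last 12 mm and release, opening only part way.

>>> {"fn": "play_rows", "kwargs": {"motion": [[[0,0,-0.5],0,0],[[0,0,-0.4],0,0],[[0,0,-0.2],0,0],[[0,0,-0.1],0,0],[[0,0,0],0,0],[[0,0,0],0,0]]}}

```text
time: 12.27
ee_pos: [0.4902, -0.3555, 0.0025]
eef_rot: [-0.532, 0.465, -0.465, 0.532]
ft_force: [-0.6, -0.9, -0.4]
opening: 0.0135
```

```bash
python3 st.py
```

```text
t 12.27 pos [ 0.4902 -0.3555  0.0025] jawyaw -1.4370 perp 0.1338 F [-0.57 -0.9  -0.39] T [ 0.032 -0.004 -0.027] op 0.0135 down [-0.  0. -1.]
```

>>> {"fn": "play_rows", "kwargs": {"motion": [[[0,0,-0.05],0,0.1],[[0,0,0],0,0.2],[[0,0,0],0,0.4],[[0,0,0],0,0.45],[[0,0,0],0,0.45],[[0,0,0.5],0,0.45],[[0,0,1.5],0,0.45],[[0,0,2.5],0,0.45]]}}

```text
time: 12.93
ee_pos: [0.4888, -0.3542, 0.0457]
eef_rot: [-0.532, 0.467, -0.464, 0.532]
ft_force: [-0.0, -0.0, -0.7]
opening: 0.0384
```

>>> {"fn": "play_rows", "kwargs": {"motion": [[[0,0,3.5],0,0.45],[[0,0,3.5],0,0.45],[[0,0,3.5],0,0.45],[[0,2,2],0,0.45],[[0,3.5,0],-0.013,0.45],[[0,3.5,0],-0.013,0.45],[[0,3.5,0],0,0.45],[[0,3.5,0],0,0.45]]}}

```text
time: 13.6
ee_pos: [0.4899, -0.1941, 0.1726]
eef_rot: [-0.526, 0.472, -0.473, 0.526]
ft_force: [0.6, -0.2, -0.1]
opening: 0.0386
```

```bash
python3 st.py; python3 -c "
from h import *
crop('top',370,190,530,310,5,'pics/q.png')
crop('scene',320,150,420,250,6,'pics/q2.png')"
```

```text
t 13.60 pos [ 0.4899 -0.1941  0.1726] jawyaw -1.4636 perp 0.1071 F [ 0.57 -0.17 -0.06] T [-0.028 -0.05  -0.028] op 0.0386 down [ 0.001 -0.    -1.   ]
```

View pics/q.png

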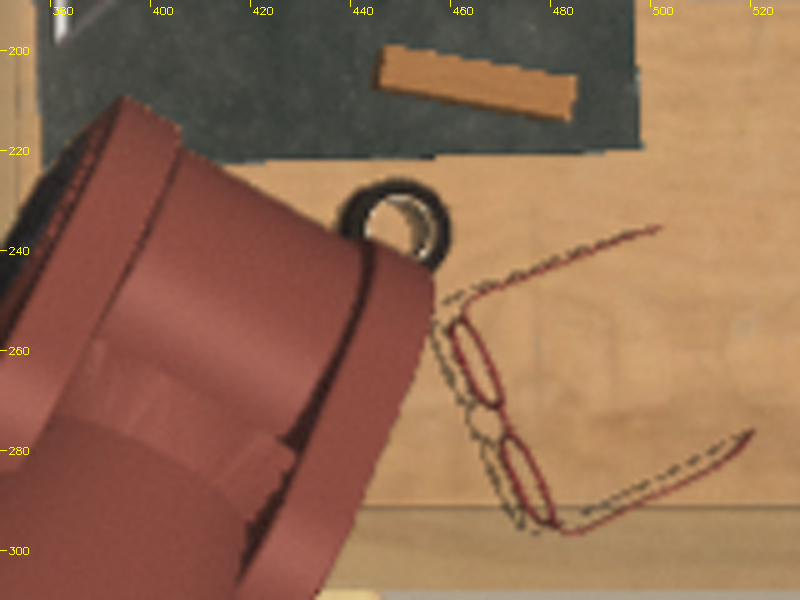

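View pics/q2.png

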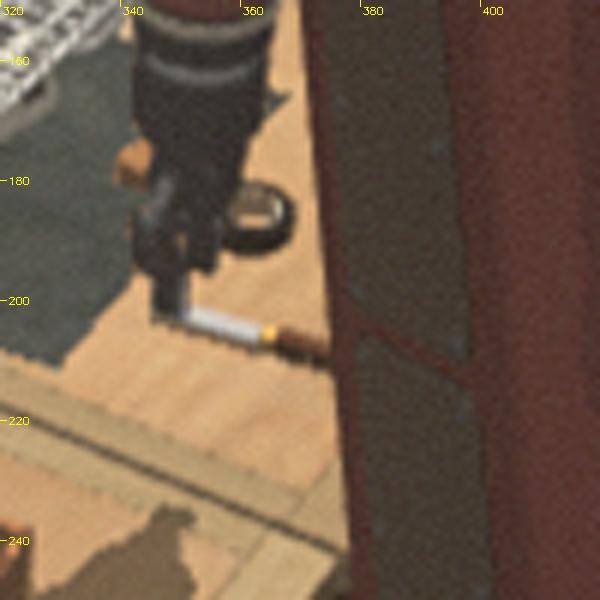

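>>> {"fn": "play_rows", "kwargs": {"motion": [[[1.3,3.4,0],0,0.45],[[1.3,3.4,0],0,0.45],[[1.3,3.4,0],0,0.45],[[1.3,3.4,0],0,0.45],[[1.3,3.2,0],0,0.45],[[1.3,2.4,0],0,0.45],[[1.0,1.5,0],0,0.45],[[0.6,0.8,0],0,0.45]]}}

```text
time: 14.37
ee_pos: [0.5853, 0.0213, 0.1723]
eef_rot: [-0.526, 0.472, -0.472, 0.527]
ft_force: [-0.2, -0.2, -0.3]
opening: 0.0386
```

>>> {"fn": "play_rows", "kwargs": {"motion": [[[0.0,0.0,-1],0,0.45],[[0,0,-2],0,0.45],[[0,0,-2.5],0,0.45],[[0,0,-1.5],0,0.45],[[0,0,0],0,0.45],[[0,0,0],0,0.45]]}}

```text
time: 14.87
ee_pos: [0.5831, 0.0183, 0.1013]
eef_rot: [0.526, -0.473, 0.472, -0.525]
ft_force: [-0.3, -0.7, 0.8]
opening: 0.0382
```

```bash
python3 st.py; python3 -c "
from h import *
crop('top',370,190,530,310,5,'pics/r.png')
crop('scene',240,160,360,280,5,'pics/r2.png')"
```

```text
t 14.87 pos [0.5831 0.0183 0.1013] jawyaw -1.4643 perp 0.1065 F [-0.33 -0.67  0.84] T [ 0.045  0.027 -0.027] op 0.0382 down [-0.002 -0.    -1.   ]
```

View pics/r.png

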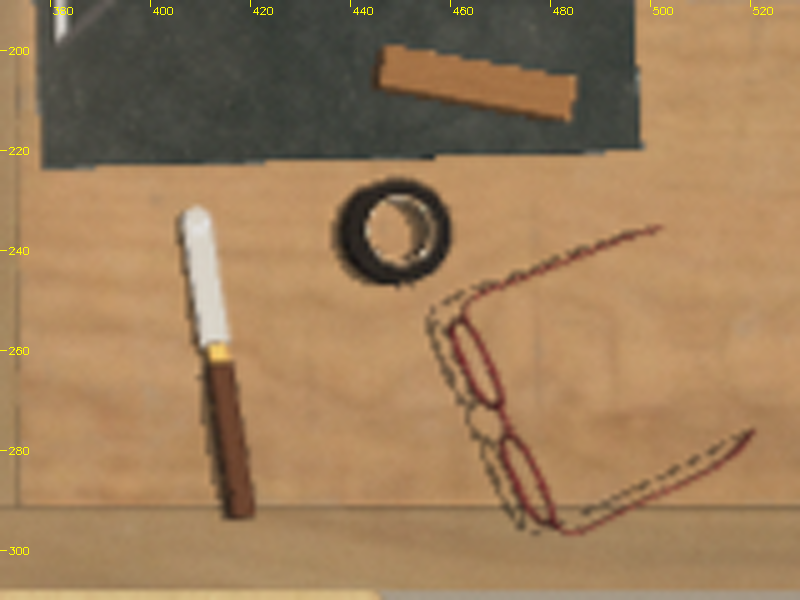

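View pics/r2.png

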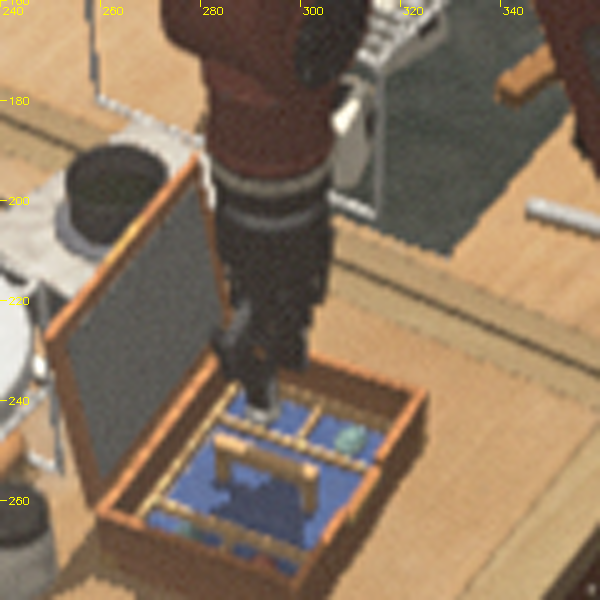

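Knife lies flat; tape and spectacles have not moved. The gripper is 13 mm short in y, so I'll correct that.

>>> {"fn": "play_rows", "kwargs": {"motion": [[[0.1,0.7,0],0,0.45],[[0.1,0.6,0],0,0.45],[[0,0,0],0.004,0.45],[[0,0,0],0,0.45],[[0,0,0],0,0.45]]}}

```text
time: 15.38
ee_pos: [0.5863, 0.0328, 0.1023]
eef_rot: [-0.527, 0.471, -0.471, 0.527]
ft_force: [-0.7, 0.2, 0.0]
opening: 0.0385
```

```bash
python3 st.py
```

```text
t 15.38 pos [0.5863 0.0328 0.1023] jawyaw -1.4583 perp 0.1125 F [-0.73  0.17  0.04] T [-0.004 -0.002 -0.059] op 0.0385 down [ 0. -0. -1.]
```

>>> {"fn": "play_rows", "kwargs": {"motion": [[[0,-0.1,-1.5],0,0.45],[[0,0,-2],0,0.45],[[0,0,-2],0,0.45],[[0,0,-1.3],0,0.45],[[0,0,-0.8],0,0.45],[[0,0,-0.4],0,0.45],[[0,0,0],0,0.45],[[0,0,0],0,0.45]]}}

```text
time: 16.05
ee_pos: [0.5866, 0.0315, 0.0225]
eef_rot: [-0.527, 0.471, -0.471, 0.527]
ft_force: [0.5, -0.3, 0.7]
opening: 0.0384
```

```bash
python3 st.py;python3 -c "
from h import *
crop('scene',250,190,350,290,6,'pics/s2.png')"
```

```text
t 16.05 pos [0.5866 0.0315 0.0225] jawyaw -1.4590 perp 0.1118 F [ 0.52 -0.27  0.66] T [-0.002 -0.013 -0.014] op 0.0384 down [ 0.001 -0.    -1.   ]
```

View pics/s2.png

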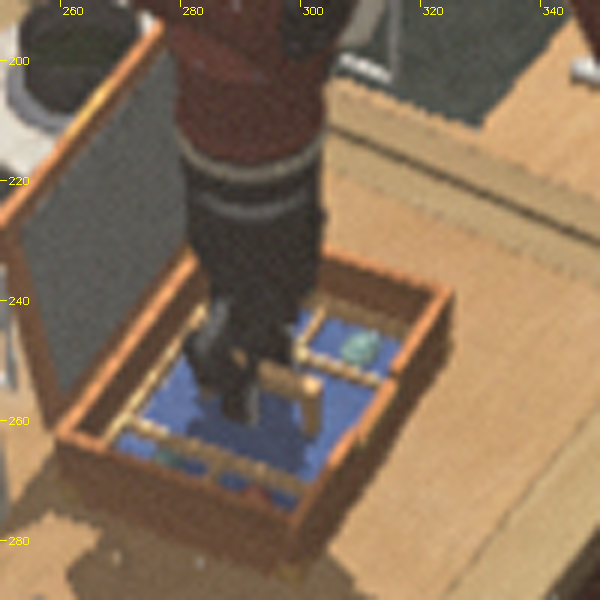

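Fingers straddle the bar with no contact force. Closing.

>>> {"fn": "play_rows", "kwargs": {"motion": [[[0,0,0],0,0.2],[[0,0,0],0,0.1],[[0,0,0],0,0.0],[[0,0,0],0,0.0],[[0,0,0],0,0.0],[[0,0,0],0,0.0]]}}

```text
time: 16.6
ee_pos: [0.5868, 0.0315, 0.0228]
eef_rot: [-0.527, 0.471, -0.472, 0.527]
ft_force: [-0.4, -0.4, 5.7]
opening: 0.0098
```

>>> {"fn": "play_rows", "kwargs": {"motion": [[[0,0,0.1],0,0.0],[[0,0,0.2],0,0.0],[[0,0,0.3],0,0.0],[[0,0,0.4],0,0.0],[[0,0,0.4],0,0.0],[[0,0,0.4],0,0.0],[[0,0,0.2],0,0.0],[[0,0,0],0,0.0]]}}

```text
time: 17.27
ee_pos: [0.5866, 0.0315, 0.0427]
eef_rot: [-0.527, 0.471, -0.472, 0.527]
ft_force: [0.5, -0.1, -1.1]
opening: 0.01
```

```bash
python3 st.py;python3 -c "
from h import *
crop('scene',250,190,350,290,6,'pics/u2.png')"
```

```text
t 17.27 pos [0.5866 0.0315 0.0427] jawyaw -1.4590 perp 0.1118 F [ 0.47 -0.11 -1.11] T [ 0.031 -0.003 -0.012] op 0.0100 down [ 0.001 -0.    -1.   ]
```

View pics/u2.png

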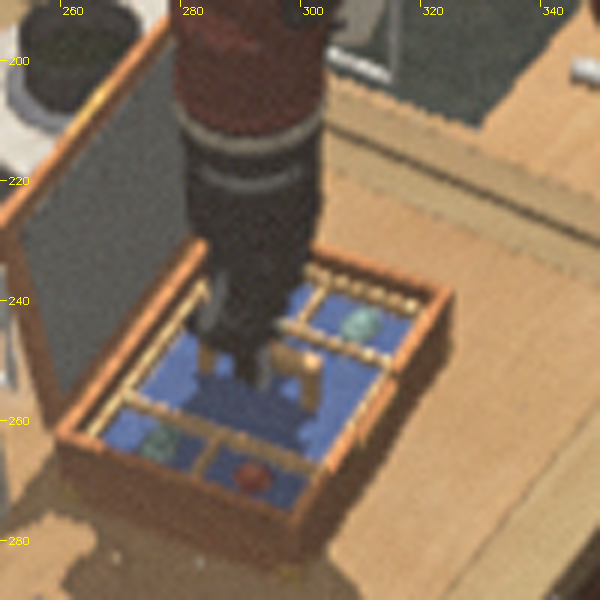

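Tray rises level and free. Lifting the rest smoothly.

>>> {"fn": "play_rows", "kwargs": {"motion": [[[0,0,0.3],0,0.0],[[0,0,0.6],0,0.0],[[0,0,0.9],0,0.0],[[0,0,1.2],0,0.0],[[0,0,1.2],0,0.0],[[0,0,1.2],0,0.0],[[0,0,1.2],0,0.0],[[0,0,1.2],0,0.0]]}}

```text
time: 17.98
ee_pos: [0.5863, 0.0315, 0.1215]
eef_rot: [-0.527, 0.471, -0.471, 0.527]
ft_force: [-0.4, -0.0, -2.6]
opening: 0.0099
```

>>> {"fn": "play_rows", "kwargs": {"motion": [[[0,0,1.2],0,0.0],[[0,0,1.1],0,0.0],[[0,0,0.9],0,0.0],[[0,0,0.7],0,0.0],[[0,0,0.5],0,0.0],[[0,0,0.3],0,0.0],[[0,0,0],0,0.0],[[0,0,0],0,0.0]]}}

```text
time: 18.65
ee_pos: [0.586, 0.0315, 0.1667]
eef_rot: [0.527, -0.471, 0.471, -0.527]
ft_force: [-0.9, -0.0, -1.1]
opening: 0.0098
```

>>> {"fn": "play_rows", "kwargs": {"motion": [[[0,0,0],0,0.0],[[0,0,0],0,0.0],[[0,0,0],0,0.0],[[0,0,0],0,0.0],[[0,0,0],0,0.0],[[0,0,0],0,0.0]]}}

```text
time: 19.15
ee_pos: [0.5861, 0.0315, 0.1669]
eef_rot: [0.527, -0.471, 0.471, -0.527]
ft_force: [-0.1, -0.1, -2.9]
opening: 0.01
```

```bash
python3 st.py;python3 -c "
from h import *
crop('scene',240,170,350,290,6,'pics/v2.png')
f=grab_frame('top'); cv2.imwrite('pics/vt.png',f['color'][:,:,::-1]); crop('top',210,150,330,270,5,'pics/v.png',f)"
```

```text
t 19.15 pos [0.5861 0.0315 0.1669] jawyaw -1.4590 perp 0.1118 F [-0.12 -0.08 -2.94] T [ 0.055 -0.03   0.02 ] op 0.0100 down [-0. -0. -1.]
```

View pics/v2.png

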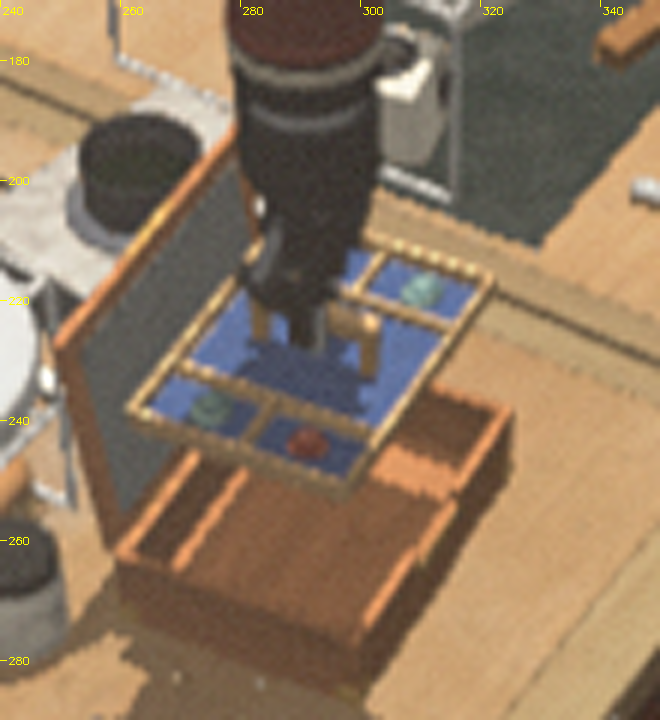

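View pics/vt.png

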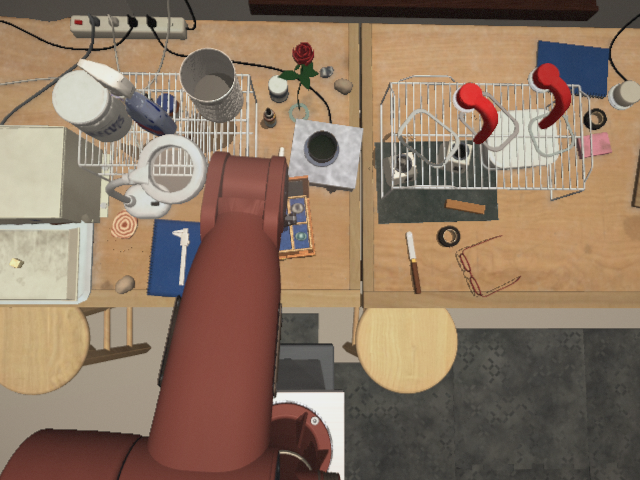

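View pics/v.png

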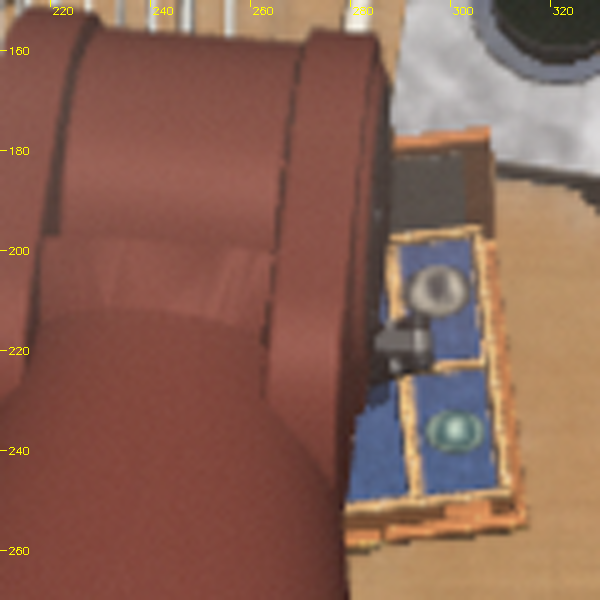

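Run:
```python
from h import *
c=np.array([.5856,.0315,.1669-.0225+.006]);a=.1118;ex=np.array([np.cos(a),np.sin(a),0]);ey=np.array([-ex[1],ex[0],0])
for n,x,y in(("fl",-1,1),("bl",1,1),("fr",-1,-1)): print(n,w2px("scene",c+ex*.067*x+ey*.093*y+[0,0,.015]).round(1))
```

```text
fl [297.1 249.9]
bl [260.4 236.8]
fr [322.1 214.5]
```

```bash
python3 -c "
from plant import *
print(close_job())"; python3 st.py
```

```text
the job is handed in; nothing more can be done
None
the job is handed in; nothing more can be done
```

The job is done and handed in at 19 s of the 64 s allowed; the judge gives no verdict, so this rests on my own checks.

- **Lid:** I put the knife's blade in the slot and levered the lid up to about 1.7 rad. It stands open by itself.
- **Knife:** it lies flat on the bench, about 5 mm from where I found it. The tape roll and spectacles beside it did not shift.
- **Tray:** I hold it by its bar about 9 cm above the case rim, at rest. Red, green and grey stones were seen in their compartments, four in all.
- **Level check:** the tray's visible corners agree with a level tray to within about 2 mm, after allowing for a steady 1-pixel offset in the scene camera.

Two readings disagreed. The scene camera first put the knife's tip about 11 mm lower than the arm's own position did, but nearer the slot the two agreed. The blade then went in with no noticeable resistance. The external force readings I took stayed below 7 N throughout.

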